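Seal the leaking pump joint and reset the pump's tripped breaker

ROBOT

A 6-joint arm with a two-finger parallel gripper is mounted at the origin on the work surface. World frame = base frame: x ahead of the robot, y to its left, z up, the work surface at z = 0. Lengths are in m, angles in rad, forces in N, time in s.
With the tool pointing down it reaches from about 0.35 to 0.85 m from the base axis. Payload 8.1 kg.
Tool frame: the origin (TCP) lies between the finger pads; the fingertips stand tips_ahead ahead of it and the grasp point (between the pads) lies 8 mm behind it (tips_ahead is the distance from the TCP to the fingertips, in m); z points along the fingers, x is the direction in which the jaws open and shut, and the axes are right-handed (so a half turn about z gives the same grasp; the last joint's range is limited). The gripper opens to 93 mm and grips with 3 to 60 N. Pads are 15 mm wide; open, the fingers measure 128 mm over their backs; the gripper's body (75 mm by 188 mm) begins 65 mm behind the grasp point.
Start: joints at [1.167, 0.13, 1.488, -0, 1.523, -0.085], TCP at [0.188, 0.57, 0.23] pointing down, gripper open.
Joint ranges: [-2.96, 2.96], [-0.89, 2.26], [0.02, 2.5], [-1.34, 4.48], [0, 2.73], [-2.66, 2.66]. Speed limits (rad/s): [2.39, 2.39, 2.79, 3.14, 3.14, 3.14].

INTERFACE

Orientations are given as a rotation vector (axis times angle).
In Python, from plant import * gives the robot as it stands.
- The arm moves only by the tool play_rows, never from a script. Its argument "increments" is a list that holds one entry, the list of rows, each a list of 4 numbers: the shift along the tool's x, y, z in cm, then the turn about the tool's z in rad. A call has 1 to 5 rows; each row is the pose to reach, as a shift and turn from the pose measured when the call began, along the tool's axes at that moment; what a row does not reach only later rows make up. A row lasts 1/10 s, in which the tool goes at most 50 mm and 8.59 degrees, less where a joint would pass 70% of its speed; a pose out of reach is approached as far as the arm can. A call with a gripper value outside its range is refused whole. "jaw" is the finger opening in cm, from 0 to 9.3, set as the call begins (left out, the last holds). The fingers move at their own pace and stop on an object; "squeeze" is the grip in N (left out, the last holds). Time passes only in rows, so rows that repeat a pose let the fingers close. It gives the time, the measured TCP pose, the force and the opening at its end, in the units of the state.
- read_state(): the state, without advancing time (a new reading comes with each control period).
- read_camera(name): name is "side" or "top"; returns (picture, depth): 400x640x3 uint8, blue, green, red; 400x640 float32, m along the optical axis (not along the pixel's ray), 0 where there is no reading.
- camera_params(name): a dict with "K" (3x3 intrinsics, pixels), "k1" (the pictures are not rectified: a ray, as slopes to the right and down, at radius r is drawn at 1 + k1 r^2 times it, then the intrinsics apply), "eye" and "orientation" of the camera in the world. Camera axes: x right, y up, looking along -z (the intrinsics and any distortion apply to the point x, -y, -z); pixel columns grow to the right and rows downward; lengths in m; the calibration is good to about 2 mm. A picture is of the moment at which its call begins. camera_params takes no time and is no camera call.
- close_job(): hands the job in, once; it reports no verdict.
The state is a dict: "t": time; "q": joint angles; "dq": joint speeds; "joint_torque": joint torques, N m; "tool_pos": TCP position; "orientation": TCP orientation; "force": force on the tool from outside, world axes, zero at the start; "wrist_torque": the same for the moment, N m; "opening": finger opening in m.
Only numpy, scipy, OpenCV 4.12 (cv2) and the standard library are available. Lean on these libraries where they do the work, as an engineer would, in place of code of your own. Each camera call takes 0.05 s, during which the arm holds its last target.

TASK

The vacuum pump overloaded and tripped its breaker because the clamp on its inlet joint has worked loose. First tighten the brass wing nut on that clamp: turn it clockwise until it suddenly goes stiff, then give it one eighth of a turn more. Then reset the tripped breaker (the blue-marked one, its lever standing in the middle) by pushing its lever fully off and then throwing it fully on, leaving the other two breakers and everything else on the bench as they are.

Things in the scene. Friction and masses are not known exactly. Their poses are not given: they have to be found in the camera images.
- pump: Blue and silver vacuum pump on a dark skid (490 x 160 x 8 mm). Fixed. Origin on the bench straight under the wing nut's axis; x along the skid from catchpot to motor, y left of that, z up. Oil case, motor and handle: x 65 to 340 mm, |y| up to 65 mm, up to 210 mm high. Steel catchpot: axis at x = -90 mm, 80 mm across, 142 mm tall.
- inlet_clamp (a point): Centre of the aluminium clamp round the flanged joint of the steel inlet pipe, on the pipe's axis, 29 mm to the right (-y of the pump) of the wing nut's axis and 205 mm above the bench. The pipe (19 mm across) runs level along the pump's x; the clamp is 42 mm across, so its top is 226 mm above the bench, and apart from the nut nothing near it is higher.
- wing_nut_grip (a point): Where to grip the brass wing nut: on its vertical axis, 248 mm above the bench, 9 mm below the top of the wings. The wings are 43 mm tip to tip, 9 mm thick, and stand from 227 to 257 mm above the bench; they are pinched across the 9 mm. The point turns with the nut: its x axis points along the wings, its z axis up.
- wing_nut (a joint): Turn of the wing nut (rad), growing clockwise seen from above (tightening). At 0 it becomes snug: resistance jumps from about 0.02 to 0.20 N m, rising slowly to 0.25. It starts loose at -1.2 to -0.45; an eighth of a turn past snug reads 0.785. It stays where it is left. At value q the wings lie along the pump's x axis turned clockwise by q.
- console: White console, 310 mm wide (y), 204 mm deep, its face sloping 15 degrees, 90 mm high at the front, 145 mm at the back; grey cheeks 12 mm proud of the face at both ends. Fixed. Origin on the bench under mid-face; x from front to back (up the slope), y left, z up. Carries three breakers 92 mm apart along y, in any order; their grey fronts (128 mm up the slope x 74 mm) stand 8 mm proud of the face.
- pump_breaker: The pump's breaker, with a blue colour plate at the upper end of its front; it has tripped. Origin on the bench under the middle of its front, axes as those of the console (z up, x horizontal towards the back). The lever moves in the x-z plane of this frame.
- pump_breaker_pivot (a point): Hinge axis of the pump breaker's lever (it lies along the breaker's y), inside the console: 6.5 mm behind the breaker's origin in x and 94 mm above the bench.
- pump_lever_tip (a point): Middle of the end of the pump breaker's lever, 77 mm from the hinge axis. The lever is a black paddle 22 mm wide (along y) and 12 mm thick with a white end 5 mm long and 23 mm wide; it stands out 44 mm from the breaker's front. If gripped, the grip must turn with it or let it turn.
- pump_lever (a joint): Angle of that lever from the normal of the sloping face (rad), growing up the slope: -0.36 fully off (end stop at the front, green plate), near 0 tripped, +0.36 fully on (end stop at the back, red plate). At q it leans 0.262 - q from vertical towards the console's front. It stays where left; about 4 N at its tip moves it, 7 N near off. Tripped, it is barred near 0.12 until pushed fully off.
- bath_lever (a joint): The same angle for the breaker with the yellow plate, which is on (0.335 or more) and stays on.
- bath_lever_tip (a point): Middle of the end of the yellow-marked breaker's lever, an obstacle beside the work.
- spare_lever (a joint): The same angle for the breaker with the white plate, which is off (-0.335 or less) and stays off.
- spare_lever_tip (a point): Middle of the end of the white-marked breaker's lever, an obstacle beside the work.
- beaker: Glass beaker 68 mm across, 90 mm tall, standing in front of the console. Origin at the centre of its foot. To be left alone.
- conical_flask: Greenish conical flask 82 mm across at the foot, 130 mm tall, behind the console. Origin at the centre of its foot. To be left alone.
- measuring_cylinder: Yellowish measuring cylinder 240 mm tall, 38 mm across on a 72 mm foot, behind the console. Origin at the centre of its foot. To be left alone.
- wash_bottle: White wash bottle with a blue cap and a bent spout, 66 mm across, 205 mm tall, on the pump's left (+y) side. Origin at the centre of its foot. To be left alone.
- reagent_bottle: Amber reagent jar 62 mm across, 130 mm tall, on the pump's right (-y) side. Origin at the centre of its foot. To be left alone.
- round_flask: Round flask with a red stopper on a cork ring, 84 mm across, 150 mm tall, on the same side of the pump as the reagent jar. Origin at the centre of its foot. To be left alone.
- blank_flange: Small steel blank flange 37 mm across, 14 mm high, lying on the pump's skid. Origin at the centre of its underside. To be left alone.
- screwdriver: Screwdriver with an orange handle, 170 mm long, 26 mm high, lying in front of the console. Origin under its middle. To be left alone.

How it is judged:
On the way, in this order (a step that is already met when the one before it is completed fails the run):
1. the wing nut is tightened to an eighth of a turn past snug (0.785 rad, 0.25 either way), while the breaker is still tripped (value of joint wing_nut between 0.535 and 1.035 rad and value of joint pump_lever between -0.15 and 0.2 rad), for 0.2 s.
2. the pump breaker's lever is pushed fully off (below -0.31 rad) (value of joint pump_lever below -0.31 rad), for 0.2 s.
3. the pump breaker's lever is thrown fully on (above 0.31 rad) (value of joint pump_lever above 0.31 rad), for 0.2 s.
At the end, for the whole second after the job is handed in: The pump breaker's lever rests fully on (above 0.31 rad), the wing nut rests 0.535 to 1.035 rad past snug, the yellow-marked breaker is still on (above 0.31 rad) and the white-marked one still off (below -0.31 rad) (value of joint each of pump_lever, bath_lever above 0.31 rad and value of joint wing_nut between 0.535 and 1.035 rad and value of joint spare_lever below -0.31 rad); the robot touches nothing.
It fails at once if the wing nut is over-tightened (more than 1.1 rad past snug) (value of joint wing_nut above 1.1 rad).
It fails at once if another breaker is switched (value of joint bath_lever below 0.2 rad or value of joint spare_lever above -0.2 rad).
It fails at once if a bystander is shifted by more than 30 mm or tipped over (distance of any of beaker, conical_flask, measuring_cylinder, wash_bottle, reagent_bottle, round_flask, blank_flange, screwdriver from where it was at the start of the episode above 0.03 m or angle between any of beaker, conical_flask, measuring_cylinder, wash_bottle, reagent_bottle, round_flask's own z axis and vertical above 0.6 rad).
It also fails if it takes over 72 s, if anything falls off the work surface, if the arm or the gripper's body presses on something with over 40 N, if the wrist force passes 120 N, or if a joint passes its speed limit or range.

## Working session

There is one attempt and no reset: what is moved stays moved. The work goes in short steps, Python scripts to look and compute and a tool call to move; the robot and the scene stay as the last step left them, time stands still between calls to the robot, and variables do not carry over. Pictures are saved under pics/ and viewed, and the job is handed in when it is done.

Besides the shell and the picture viewer there is one more tool, called after ">>>" as a command line: name --argument value ..., lists and objects as JSON in quotes. play_rows: Moves the arm, as the interface text tells. Its arguments: {"type":"object","properties":{"increments":{"type":"array"},"jaw":{"type":"number"},"squeeze":{"type":"number"}},"required":["increments"]}

```bash
ls; mkdir -p pics
python3 - <<'E'
from plant import *
import cv2,numpy as np
print(read_state())
for n in("side","top"):
    p,d=read_camera(n); cv2.imwrite(f"pics/{n}0.png",p); np.save(f"pics/{n}0.npy",d); print(n,camera_params(n))
E
```

```text
pics
{'t': 0.0, 'q': array([ 1.16662115e+00,  1.31138891e-01,  1.48929602e+00,  2.31025184e-05,
        1.52299788e+00, -8.54314103e-02]), 'dq': array([-0.00058318, -0.00047875, -0.00101016,  0.00134679, -0.00031556,
        0.00073426]), 'joint_torque': array([ 4.71073054e-04, -5.59863603e+01, -4.91740358e+01,  7.68298097e-02,
        3.56859877e-02, -1.49657735e-04]), 'tool_pos': array([0.18779331, 0.56926819, 0.22859155]), 'orientation': array([ 2.54507683e+00,  1.84020569e+00, -2.49622218e-03]), 'force': array([-0.36672277,  0.04614155, -0.09125217]), 'wrist_torque': array([-0.02902339, -0.02163422,  0.02531458]), 'opening': 0.0930685272607511}
side {'K': array([[407.53298289,   0.        , 314.07067502],
       [  0.        , 407.53298289, 202.19701983],
       [  0.        ,   0.        ,   1.        ]]), 'k1': -0.06963433614737505, 'eye': array([-0.04278955, -0.87260093,  0.85872504]), 'orientation': array([ 0.95851891, -0.30978712, -0.51987384])}
top {'K': array([[376.27823563,   0.        , 316.32022485],
       [  0.        , 376.27823563, 199.40729144],
       [  0.        ,   0.        ,   1.        ]]), 'k1': -0.03428320307315054, 'eye': array([0.42951618, 0.00157964, 1.13114   ]), 'orientation': array([ 0.06512293, -0.08865252, -1.54693918])}
```

View pics/side0.png

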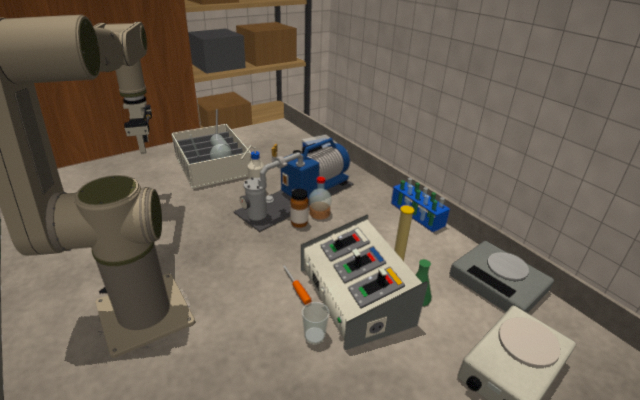

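View pics/top0.png

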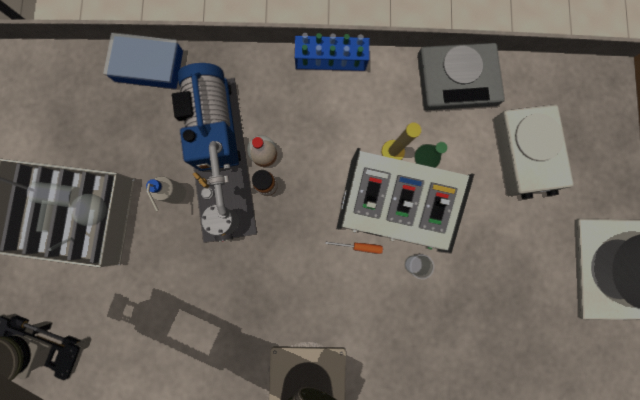

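The top view shows the pump at about (210,150), the nut near (200,180), the console at about (405,200), and the blue plate on the middle breaker. I'll zoom in on both.

Run:
```python
import cv2,numpy as np
p=cv2.imread("pics/top0.png");s=cv2.imread("pics/side0.png")
a=cv2.resize(p[150:210,160:240],None,fx=8,fy=8,interpolation=2); cv2.imwrite("pics/tnut.png",a[:,:])
a=cv2.resize(p[145:255,335:475],None,fx=5,fy=5,interpolation=2); cv2.imwrite("pics/tcon.png",a)
a=cv2.resize(s[135:195,240:330],None,fx=8,fy=8,interpolation=2); cv2.imwrite("pics/snut.png",a)
a=cv2.resize(s[215:345,295:425],None,fx=4.5,fy=4.5,interpolation=2); cv2.imwrite("pics/scon.png",a)
```

```text
(no output)
```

View pics/tnut.png

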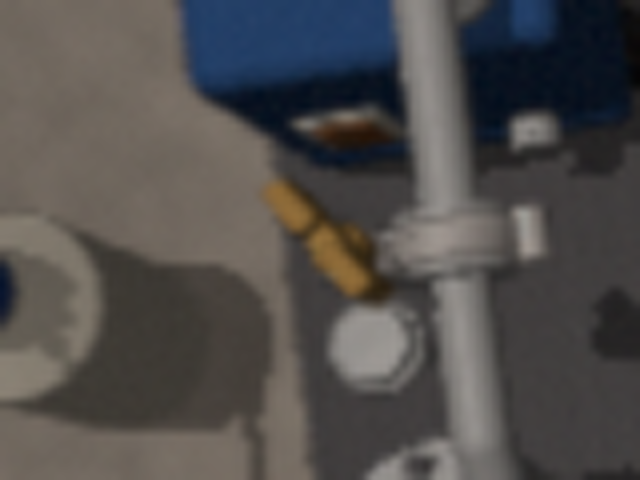

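View pics/tcon.png

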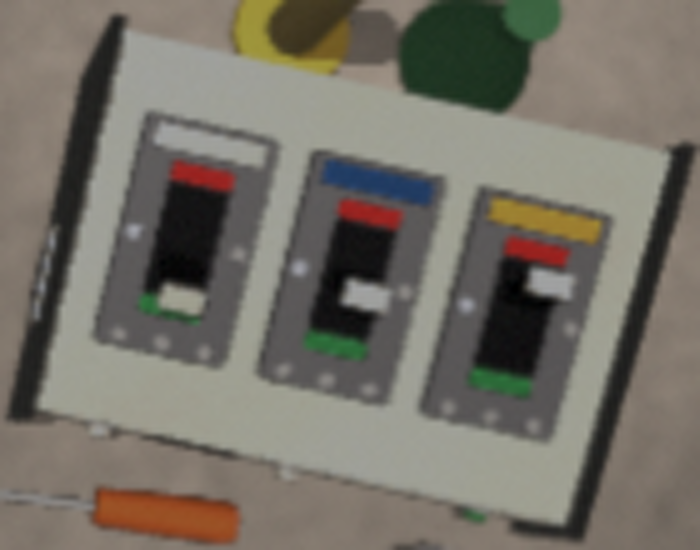

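View pics/snut.png

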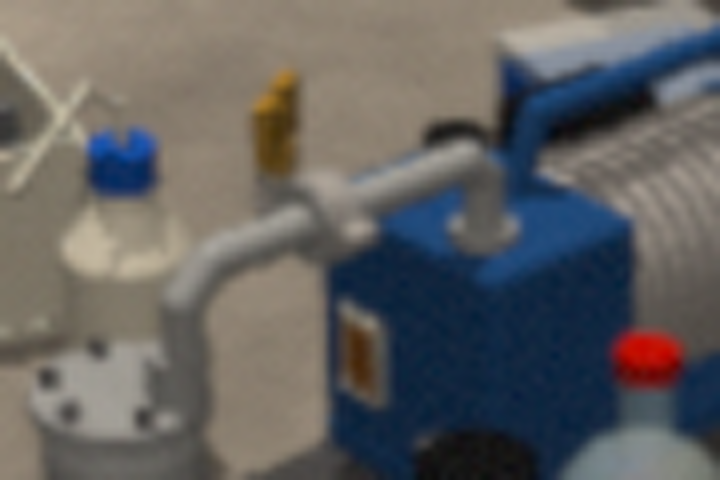

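View pics/scon.png

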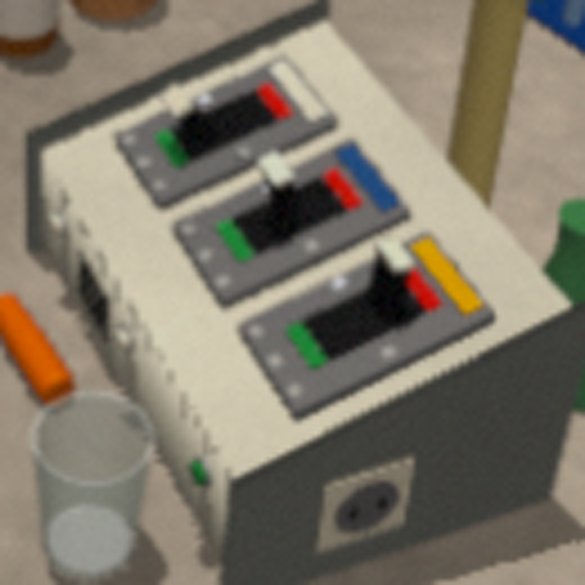

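```bash
cat > h.py <<'E'
import cv2,numpy as np
from scipy.spatial.transform import Rotation as R
from plant import *
def rays(n,uv):
    c=camera_params(n);K=c["K"];uv=np.atleast_2d(uv).astype(float)
    dx=(uv[:,0]-K[0,2])/K[0,0];dy=(uv[:,1]-K[1,2])/K[1,1]
    r=cv2.undistortPoints(uv.reshape(-1,1,2),K,np.array([c["k1"],0,0,0,0.])).reshape(-1,2)
    d=np.c_[r[:,0],-r[:,1],-np.ones(len(r))]
    return np.array(c["eye"]),R.from_rotvec(c["orientation"]).apply(d)
def onz(n,uv,z):
    e,d=rays(n,uv); return e+d*((np.atleast_1d(z)-e[2])/d[:,2])[:,None]
def dep(n,uv,dm):
    e,d=rays(n,uv);uv=np.atleast_2d(uv).astype(int);return e+d*dm[uv[:,1],uv[:,0]][:,None]
def proj(n,P):
    c=camera_params(n);q=R.from_rotvec(c["orientation"]).inv().apply(np.atleast_2d(P)-c["eye"])
    x=q[:,0]/-q[:,2];y=-q[:,1]/-q[:,2];r2=1+c["k1"]*(x*x+y*y)
    K=c["K"];return np.c_[K[0,0]*x*r2+K[0,2],K[1,1]*y*r2+K[1,2]]
def tri(u1,u2):
    e1,d1=rays("top",u1);e2,d2=rays("side",u2);d1=d1[0];d2=d2[0]
    s=np.linalg.lstsq(np.c_[d1,-d2],e2-e1,rcond=None)[0];a=e1+s[0]*d1;b=e2+s[1]*d2
    return (a+b)/2,np.linalg.norm(a-b)
def mask(p,lo,hi,box):
    h=cv2.cvtColor(p,cv2.COLOR_BGR2HSV);m=cv2.inRange(h,np.array(lo),np.array(hi))
    o=np.zeros_like(m);x0,x1,y0,y1=box;o[y0:y1,x0:x1]=m[y0:y1,x0:x1];return o
def cen(m):
    y,x=np.nonzero(m);return np.array([x.mean(),y.mean()]),len(x)
E
python3 - <<'E'
from h import *
p=cv2.imread("pics/top0.png");s=cv2.imread("pics/side0.png");dt=np.load("pics/top0.npy");ds=np.load("pics/side0.npy")
np.set_printoptions(precision=4,suppress=True)
m=mask(p,(10,120,60),(28,255,255),(190,210,170,190));y,x=np.nonzero(m)
P=dep("top",np.c_[x,y],dt);print("nut",len(x));print(np.c_[x,y,P,p[y,x]])
m=mask(s,(10,120,60),(28,255,255),(268,280,140,162));y,x=np.nonzero(m);print(np.c_[x,y,dep("side",np.c_[x,y],ds)])
for nm,lo,hi,bx in [("blue",(100,120,50),(125,255,255),(390,430,170,200)),("red",(0,150,80),(8,255,255),(395,420,180,195)),("green",(50,100,40),(80,255,255),(390,415,205,220)),
 ("redw",(0,150,80),(8,255,255),(365,385,170,190)),("redy",(0,150,80),(8,255,255),(430,455,185,200)),("greeny",(50,100,40),(80,255,255),(425,445,215,228)),("yel",(15,120,80),(30,255,255),(425,460,180,200))]:
    c,n=cen(mask(p,lo,hi,bx));print(nm,c,n,dep("top",c+.5,dt))
c,n=cen(mask(p,(0,0,150),(180,50,255),(402,415,198,208)));print("tip",c,n,dep("top",c+.5,dt))
E
```

```text
nut 78
[[194.     173.       0.5709   0.2768   0.2602  59.     104.     136.    ]
 [195.     173.       0.5717   0.2761   0.2551  50.      92.     122.    ]
 [196.     173.       0.5718   0.2738   0.2548  33.      62.      83.    ]
 [193.     174.       0.5691   0.2803   0.2561  65.     102.     131.    ]
 [194.     174.       0.5688   0.2774   0.258   57.     105.     140.    ]
 [195.     174.       0.5688   0.2748   0.2586  54.     103.     137.    ]
 [196.     174.       0.5691   0.2729   0.2572  47.      90.     120.    ]
 [197.     174.       0.5695   0.2713   0.2548  34.      61.      82.    ]
 [194.     175.       0.5662   0.2767   0.2597  60.     103.     134.    ]
 [195.     175.       0.5665   0.2749   0.258   57.     106.     140.    ]
 [196.     175.       0.5666   0.2725   0.2581  54.     102.     136.    ]
 [197.     175.       0.5663   0.2696   0.2599  47.      88.     118.    ]
 [198.     175.       0.5674   0.2693   0.2533  32.      60.      80.    ]
 [195.     176.       0.5644   0.2752   0.2567  58.     104.     138.    ]
 [196.     176.       0.5643   0.2725   0.2
[... 7097 characters left out ...]
13   0.2302]
 [273.     155.       0.5419   0.2468   0.2318]
 [274.     155.       0.5453   0.2461   0.2312]
 [275.     155.       0.5535   0.2542   0.2257]
 [274.     156.       0.5517   0.2584   0.2205]
 [275.     156.       0.5561   0.2593   0.219 ]]
blue [410.0889 181.0444] 90 [[ 0.5806 -0.2624  0.1442]]
red [408.2727 187.2955] 44 [[ 0.5643 -0.2587  0.1393]]
green [401.6591 213.4318] 44 [[ 0.4952 -0.2456  0.1198]]
redw [374.9535 179.7907] 43 [[ 0.5824 -0.1692  0.1389]]
redy [441.8182 194.9091] 44 [[ 0.5464 -0.3505  0.1358]]
greeny [434.4082 220.6735] 49 [[ 0.4776 -0.3355  0.1184]]
yel [443.6887 188.717 ] 106 [[ 0.5624 -0.3535  0.1422]]
tip [407.875 203.625] 24 [[ 0.5177 -0.2496  0.1699]]
```

Run:
```python
from h import *
import plant; print([k for k in dir(plant) if not k.startswith('_')], getattr(plant,'tips_ahead',None))
p=cv2.imread("pics/top0.png");s=cv2.imread("pics/side0.png");dt=np.load("pics/top0.npy");ds=np.load("pics/side0.npy")
np.set_printoptions(precision=4,suppress=True)
m=mask(p,(10,120,60),(28,255,255),(190,210,170,190));y,x=np.nonzero(m)
P=dep("top",np.c_[x,y],dt);k=(P[:,2]>.2525)
Q=onz("top",np.c_[x,y][k],.257)[:,:2]
r=cv2.minAreaRect((Q*1000).astype(np.float32));print("rect",r)
c=Q.mean(0);u,sv,v=np.linalg.svd(Q-c);print(c,v[0],np.degrees(np.arctan2(v[0,1],v[0,0])), sv)
# pipe: grey points at height ~.205+-.01 in depth
yy,xx=np.mgrid[135:235,190:240];uv=np.c_[xx.ravel(),yy.ravel()];P=dep("top",uv,dt)
k=(P[:,2]>.206)&(P[:,2]<.219)&(abs(P[:,0]-.55)<.2)
hs=cv2.cvtColor(p,cv2.COLOR_BGR2HSV)[uv[:,1],uv[:,0]]
k&=hs[:,1]<70
A=P[k];print(len(A),A[:,0].min(),A[:,0].max());
for lo in np.arange(.44,.66,.02):
    B=A[(A[:,0]>lo)&(A[:,0]<lo+.02)]
    if len(B): print(round(lo,2),len(B),B.mean(0),B[:,1].min(),B[:,1].max())
```

```text
['IKError', 'camera_params', 'close_job', 'read_camera', 'read_state', 'tips_ahead'] 0.011
rect ((556.2405395507812, 264.162353515625), (40.76321029663086, 8.859004020690918), 43.644432067871094)
[0.5561 0.2636] [-0.7274 -0.6862] -136.67065023945491 [0.0971 0.0188]
507 0.48884522770238004 0.656398780615994
0.48 29 [0.4944 0.2238 0.2097] 0.21745954535911471 0.23091032739448497
0.5 62 [0.5093 0.2259 0.2134] 0.21687834745179418 0.23807818167195774
0.52 67 [0.5299 0.23   0.2136] 0.22050218643692912 0.2417454240247301
0.54 65 [0.5501 0.2348 0.2137] 0.21050327608846214 0.2741735246367166
0.56 60 [0.5699 0.2257 0.2129] 0.20827984901991617 0.258582348998913
0.58 64 [0.5902 0.2408 0.2131] 0.2309211284382362 0.25157364974829366
0.6 62 [0.6104 0.2443 0.2137] 0.23503630817793947 0.2546775223359232
0.62 58 [0.6305 0.248  0.2137] 0.2375660496847341 0.2580307771484795
0.64 40 [0.6472 0.2501 0.2119] 0.24212502900157942 0.25892476360604216
```

```bash
cat >> h.py <<'E'
def to(pos,yaw):
    s=read_state();M=R.from_rotvec(s["orientation"]);X=M.as_matrix()
    cur=np.arctan2(X[1,0],X[0,0]);d=M.inv().apply(np.array(pos)-s["tool_pos"])*100
    t=(cur-yaw+np.pi)%(2*np.pi)-np.pi
    print("t %.2f pos"%s["t"],s["tool_pos"].round(4),"yaw %.3f"%cur,"tilt",X[:,2].round(3),"q6 %.2f"%s["q"][5],"F",s["force"].round(1),"T",s["wrist_torque"].round(3),"open %.4f"%s["opening"])
    print("  delta cm",d.round(2),"turn %.3f"%t)
E
python3 -c "
from h import *
to((.556,.264,.35),2.326)"
```

```text
t 0.10 pos [0.1878 0.5693 0.2287] yaw 1.252 tilt [-0.001 -0.002 -1.   ] q6 -0.09 F [ 0.3 -0.   0.6] T [-0.03  -0.009 -0.032] open 0.0928
  delta cm [-17.48  44.53 -12.11] turn -1.074
```

>>> play_rows --increments '[[[0,0,-4,-0.14],[0,0,-8,-0.28],[0,0,-12,-0.42],[-1.5,4,-12,-0.56],[-3,8,-12,-0.7]]]' --jaw 5 --squeeze 50

```text
t: 0.6
tool_pos: [0.2547, 0.5163, 0.3504]
orientation: [1.749, 2.609, 0.002]
force: [1.0, 0.7, -0.3]
opening: 0.0573
```

```bash
python3 -c "
from h import *
to((.556,.264,.35),2.326)"
```

```text
t 0.60 pos [0.2547 0.5163 0.3504] yaw 1.961 tilt [ 0.001  0.001 -1.   ] q6 -0.94 F [ 1.   0.7 -0.3] T [ 0.059  0.01  -0.   ] open 0.0573
  delta cm [-34.79  18.28   0.04] turn -0.365
```

>>> play_rows --increments '[[[-4.4,2.3,0,-0.1],[-8.8,4.6,0,-0.2],[-13.2,6.9,0,-0.3],[-17.6,9.2,0,-0.365],[-22,11.5,0,-0.365]]]'

```text
t: 1.1
tool_pos: [0.4457, 0.3549, 0.35]
orientation: [1.243, 2.885, 0.001]
force: [0.4, 1.1, 0.4]
opening: 0.05
```

```bash
python3 -c "
from h import *
to((.556,.264,.35),2.326)"
```

```text
t 1.10 pos [0.4457 0.3549 0.35  ] yaw 2.328 tilt [ 0.     0.001 -1.   ] q6 -1.75 F [0.4 1.1 0.4] T [0.074 0.063 0.007] open 0.0500
  delta cm [-14.18   1.77  -0.  ] turn 0.002
```

>>> play_rows --increments '[[[-4.5,0.6,0,0],[-9,1.2,0,0],[-13,1.7,0,0],[-14.2,1.8,0,0],[-14.2,1.8,0,0]]]'

```text
t: 1.6
tool_pos: [0.5572, 0.2626, 0.3489]
orientation: [-1.246, -2.882, 0.001]
force: [-0.6, 0.5, 0.1]
opening: 0.0502
```

```bash
python3 -c "
from h import *
to((.556,.264,.242),2.326)
for n in('top','side'):
    p,d=read_camera(n)
    b=(160,240,145,205) if n=='top' else (240,330,110,175)
    cv2.imwrite(f'pics/{n}1.png',cv2.resize(p[b[2]:b[3],b[0]:b[1]],None,fx=8,fy=8,interpolation=2))
"
```

```text
t 1.60 pos [0.5572 0.2626 0.3489] yaw 2.325 tilt [-0.001  0.    -1.   ] q6 -1.97 F [-0.6  0.5  0.1] T [ 0.036  0.033 -0.027] open 0.0502
  delta cm [ 0.17  0.02 10.69] turn -0.001
```

View pics/side1.png

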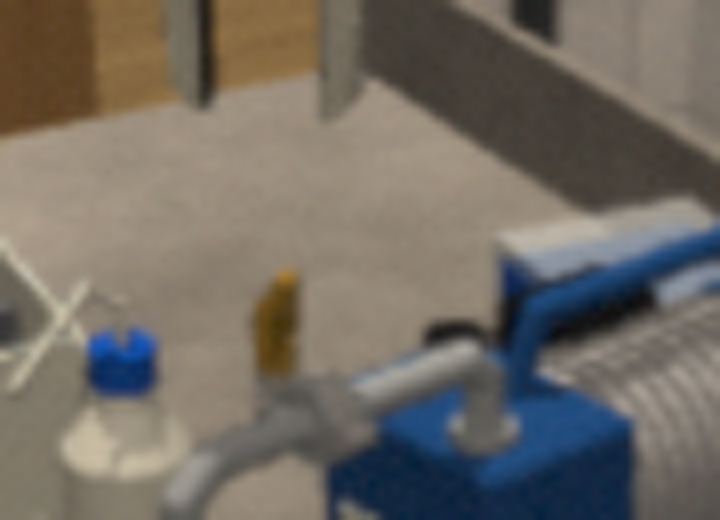

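View pics/top1.png

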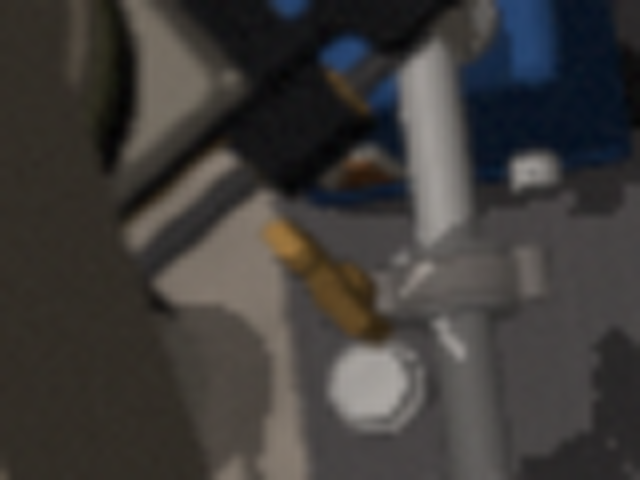

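The side crop shows the open fingers (x about 190 and 340) straddling the nut at x about 275. The top crop shows the nut unmoved. Next I descend.

>>> play_rows --increments '[[[0.15,0,3,0],[0.15,0,6,0],[0.15,0,9,0],[0.15,0,10.7,0],[0.15,0,10.7,0]]]'

```text
t: 2.2
tool_pos: [0.5515, 0.267, 0.2393]
orientation: [-1.237, -2.882, 0.005]
force: [-0.1, -0.9, 0.2]
opening: 0.0499
```

```bash
python3 -c "
from h import *
to((.556,.264,.242),2.326)
p,d=read_camera('side')
cv2.imwrite('pics/side2.png',cv2.resize(p[110:175,240:330],None,fx=8,fy=8,interpolation=2))
"
```

```text
t 2.20 pos [0.5515 0.267  0.2393] yaw 2.331 tilt [-0.006 -0.001 -1.   ] q6 -1.96 F [-0.1 -0.9  0.2] T [ 0.065  0.032 -0.   ] open 0.0499
  delta cm [-0.53  0.11 -0.27] turn 0.005
```

View pics/side2.png

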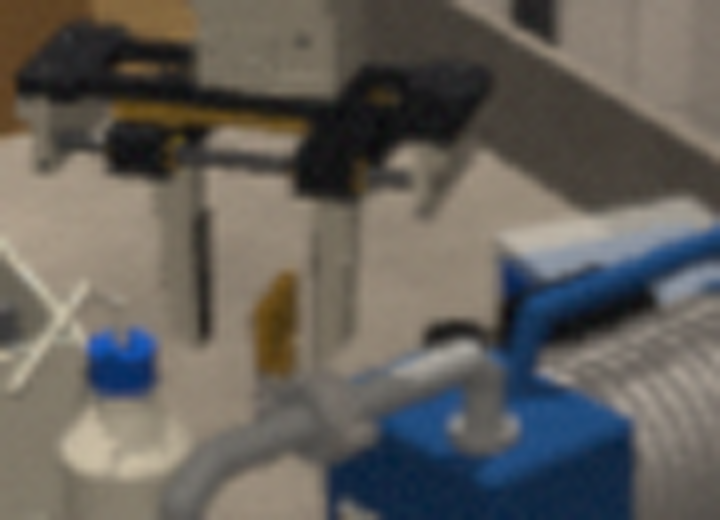

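The fingers are beside the nut, with the TCP about 5 mm off along tool x. I'll correct that before closing.

>>> play_rows --increments '[[[-0.3,0.1,-0.2,0],[-0.5,0.1,-0.25,0],[-0.5,0.1,-0.25,0],[-0.5,0.1,-0.25,0]]]'

```text
t: 2.65
tool_pos: [0.5573, 0.2643, 0.2452]
orientation: [-1.239, -2.885, -0.0]
force: [-0.1, 0.3, -0.3]
opening: 0.0498
```

```bash
python3 -c "
from h import *
to((.556,.264,.242),2.326)
"
```

```text
t 2.65 pos [0.5573 0.2643 0.2452] yaw 2.330 tilt [-0.002  0.001 -1.   ] q6 -1.97 F [-0.1  0.3 -0.3] T [ 0.016  0.039 -0.049] open 0.0498
  delta cm [ 0.07 -0.12  0.32] turn 0.004
```

>>> play_rows --increments '[[[0.05,-0.1,0.2,0],[0.05,-0.1,0.2,0],[0.05,-0.1,0.2,0],[0.05,-0.1,0.2,0],[0.05,-0.1,0.2,0]]]'

```text
t: 3.15
tool_pos: [0.5562, 0.264, 0.2432]
orientation: [-1.239, -2.885, -0.0]
force: [0.2, 0.4, 0.2]
opening: 0.0504
```

```bash
python3 -c "
from h import *
to((.556,.264,.242),2.326)
"
```

```text
t 3.15 pos [0.5562 0.264  0.2432] yaw 2.330 tilt [-0.002  0.001 -1.   ] q6 -1.97 F [0.2 0.4 0.2] T [0.065 0.072 0.045] open 0.0504
  delta cm [ 0.02 -0.01  0.12] turn 0.004
```

Centred. Closing now.

>>> play_rows --increments '[[[0,0,0.1,0],[0,0,0.1,0],[0,0,0.1,0],[0,0,0.1,0],[0,0,0.1,0]]]' --jaw 0 --squeeze 45

```text
t: 3.65
tool_pos: [0.5566, 0.2636, 0.2422]
orientation: [-1.24, -2.885, 0.0]
force: [1.2, -0.7, -1.1]
opening: 0.0151
```

>>> play_rows --increments '[[[0,0,0,0],[0,0,0,0],[0,0,0,0]]]'

```text
t: 3.95
tool_pos: [0.5566, 0.2636, 0.2422]
orientation: [-1.24, -2.885, 0.0]
force: [0.5, 0.1, -0.0]
opening: 0.0132
```

```bash
python3 -c "
from h import *
to((.556,.264,.242),2.326)
"
```

```text
t 3.95 pos [0.5566 0.2636 0.2422] yaw 2.330 tilt [-0.001  0.    -1.   ] q6 -1.97 F [ 0.5  0.1 -0. ] T [ 0.029 -0.085 -0.029] open 0.0132
  delta cm [ 0.07 -0.02  0.02] turn 0.004
```

>>> play_rows --increments '[[[0,0,0,0],[0,0,0,0],[0,0,0,0]]]'

```text
t: 4.25
tool_pos: [0.5566, 0.2636, 0.2422]
orientation: [-1.24, -2.885, 0.0]
force: [1.2, -0.3, -0.6]
opening: 0.0127
```

```bash
python3 -c "
from h import *
to((.556,.264,.242),2.326)
p,d=read_camera('side')
cv2.imwrite('pics/side3.png',cv2.resize(p[110:175,240:330],None,fx=8,fy=8,interpolation=2))
"
```

```text
t 4.25 pos [0.5566 0.2636 0.2422] yaw 2.330 tilt [-0.001  0.    -1.   ] q6 -1.97 F [ 1.2 -0.3 -0.6] T [ 0.026 -0.055  0.056] open 0.0127
  delta cm [ 0.07 -0.02  0.02] turn 0.004
```

View pics/side3.png

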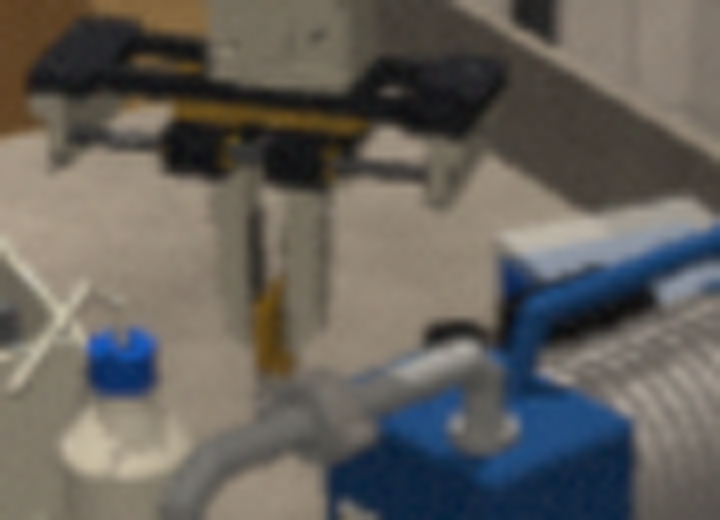

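>>> play_rows --increments '[[[0,0,0,0],[0,0,0,0],[0,0,0,0],[0,0,0,0],[0,0,0,0]]]'

```text
t: 4.8
tool_pos: [0.5566, 0.2636, 0.2422]
orientation: [-1.24, -2.885, 0.0]
force: [0.6, -0.2, 0.0]
opening: 0.0135
```

>>> play_rows --increments '[[[0,0,0,0],[0,0,0,0],[0,0,-0.3,0],[0,0,-0.5,0],[0,0,-0.5,0]]]' --jaw 2.5

```text
t: 5.3
tool_pos: [0.5568, 0.2637, 0.2479]
orientation: [-1.24, -2.886, -0.001]
force: [0.7, -0.5, -0.6]
opening: 0.0249
```

>>> play_rows --increments '[[[0,0,0,0],[0,0,0,0],[0,0,0,0],[0,0,0,0],[0,0,0,0]]]' --jaw 0

```text
t: 5.8
tool_pos: [0.5568, 0.2638, 0.2479]
orientation: [-1.24, -2.886, -0.001]
force: [-0.4, 0.6, -0.3]
opening: 0.0087
```

>>> play_rows --increments '[[[0,0,0,0],[0,0,0,0],[0,0,0,0]]]'

```text
t: 6.1
tool_pos: [0.5568, 0.2638, 0.2479]
orientation: [-1.24, -2.886, -0.001]
force: [-0.7, 0.3, 0.6]
opening: 0.009
```

The grip is now on the wings (9.0 mm). I turn toward snug, which I expect after about 0.575 rad.

>>> play_rows --increments '[[[0,0,0,0.1],[0,0,0,0.2],[0,0,0,0.3],[0,0,0,0.4],[0,0,0,0.4]]]'

```text
t: 6.6
tool_pos: [0.5567, 0.264, 0.2479]
orientation: [-1.79, -2.581, -0.001]
force: [-1.3, 0.5, 0.9]
opening: 0.0088
```

```bash
python3 -c "
from h import *
to((.556,.264,.242),2.326); print(read_state()['joint_torque'])
p,d=read_camera('side')
cv2.imwrite('pics/side4.png',cv2.resize(p[110:175,240:330],None,fx=8,fy=8,interpolation=2))
"
```

```text
t 6.60 pos [0.5567 0.264  0.2479] yaw 1.929 tilt [-0.     0.001 -1.   ] q6 -1.57 F [-1.3  0.5  0.9] T [ 0.264  0.169 -0.031] open 0.0088
  delta cm [ 0.03 -0.07  0.59] turn -0.397
[-7.59902671e-01 -5.76932788e+01 -4.91943562e+01 -4.58794087e-01
 -2.54560792e-02  1.87018577e+00]
```

View pics/side4.png

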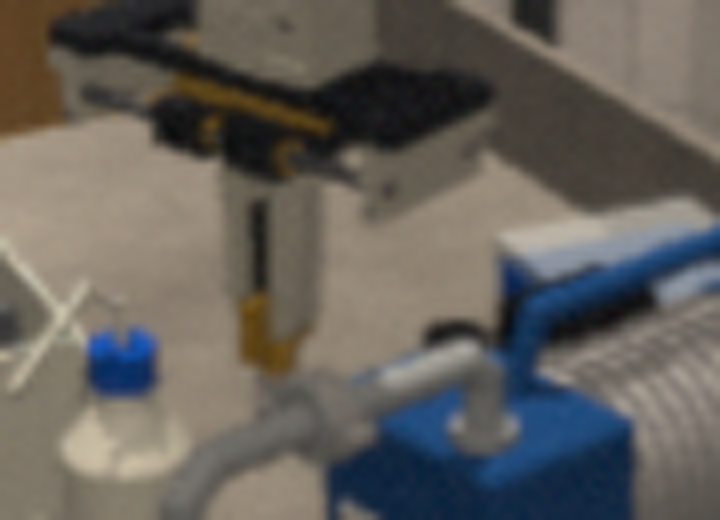

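>>> play_rows --increments '[[[0,0,0,0.03],[0,0,0,0.06]]]'

```text
t: 6.85
tool_pos: [0.5567, 0.264, 0.2479]
orientation: [-1.862, -2.529, -0.001]
force: [-0.7, 0.8, 0.4]
opening: 0.0088
```

```bash
python3 -c "
from h import *
to((.5565,.2638,.248),2.326); print(read_state()['joint_torque'])
"
```

```text
t 6.85 pos [0.5567 0.264  0.2479] yaw 1.872 tilt [-0.     0.001 -1.   ] q6 -1.51 F [-0.7  0.8  0.4] T [0.216 0.123 0.007] open 0.0088
  delta cm [-0.01 -0.02 -0.01] turn -0.454
[-6.28741309e-01 -5.77111101e+01 -4.91788065e+01 -3.64569565e-01
  8.13819148e-03 -7.48524629e-01]
```

The nut turns with the grip. I'm stepping across the predicted snug point at tool yaw about 1.75.

>>> play_rows --increments '[[[0,0,0,0.05],[0,0,0,0.05]]]'

```text
t: 7.05
tool_pos: [0.5567, 0.264, 0.2479]
orientation: [-1.925, -2.482, -0.001]
force: [-0.6, 1.1, 0.8]
opening: 0.0084
```

```bash
python3 -c "
from h import *
to((.5565,.2638,.248),2.326)"
```

```text
t 7.05 pos [0.5567 0.264  0.2479] yaw 1.822 tilt [-0.     0.001 -1.   ] q6 -1.46 F [-0.6  1.1  0.8] T [0.178 0.123 0.003] open 0.0084
  delta cm [-0.02 -0.02 -0.01] turn -0.504
```

>>> play_rows --increments '[[[0,0,0,0.07],[0,0,0,0.07]]]'

```text
t: 7.25
tool_pos: [0.5567, 0.264, 0.2479]
orientation: [-2.01, -2.413, -0.001]
force: [-0.3, 1.7, 0.5]
opening: 0.0085
```

```bash
python3 -c "
from h import *
to((.5565,.2638,.248),2.326)"
```

```text
t 7.25 pos [0.5567 0.264  0.2479] yaw 1.753 tilt [-0.     0.001 -1.   ] q6 -1.39 F [-0.3  1.7  0.5] T [ 0.189  0.088 -0.048] open 0.0085
  delta cm [-0.02 -0.02 -0.01] turn -0.573
```

>>> play_rows --increments '[[[0,0,0,0.05],[0,0,0,0.05]]]'

```text
t: 7.45
tool_pos: [0.5567, 0.2641, 0.2479]
orientation: [-2.067, -2.364, -0.001]
force: [-0.3, 0.2, 0.2]
opening: 0.0089
```

```bash
python3 -c "
from h import *
to((.5565,.2638,.248),2.326)"
```

```text
t 7.45 pos [0.5567 0.2641 0.2479] yaw 1.705 tilt [-0.     0.001 -1.   ] q6 -1.35 F [-0.3  0.2  0.2] T [0.192 0.097 0.191] open 0.0089
  delta cm [-0.02 -0.02 -0.01] turn -0.621
```

>>> play_rows --increments '[[[0,0,0,0.08],[0,0,0,0.08]]]'

```text
t: 7.65
tool_pos: [0.5567, 0.2641, 0.2479]
orientation: [-2.158, -2.282, -0.001]
force: [-0.5, 0.7, 1.3]
opening: 0.0088
```

```bash
python3 -c "
from h import *
to((.5565,.2638,.248),2.326)"
```

```text
t 7.65 pos [0.5567 0.2641 0.2479] yaw 1.626 tilt [-0.     0.001 -1.   ] q6 -1.27 F [-0.5  0.7  1.3] T [0.223 0.059 0.092] open 0.0088
  delta cm [-0.03 -0.02 -0.01] turn -0.700
```

Torque jumped between yaw 1.753 and 1.705, which agrees with the vision estimate (1.751). I continue to about 0.95.

>>> play_rows --increments '[[[0,0,0,0.1],[0,0,0,0.2],[0,0,0,0.3],[0,0,0,0.4],[0,0,0,0.4]]]'

```text
t: 8.15
tool_pos: [0.5567, 0.2643, 0.2479]
orientation: [-2.566, -1.81, -0.001]
force: [0.8, 1.0, -0.1]
opening: 0.0086
```

```bash
python3 -c "
from h import *
to((.5565,.2638,.248),.95)"
```

```text
t 8.15 pos [0.5567 0.2643 0.2479] yaw 1.229 tilt [-0.     0.001 -1.   ] q6 -0.87 F [ 0.8  1.  -0.1] T [ 0.413 -0.017  0.108] open 0.0086
  delta cm [-0.05 -0.   -0.01] turn 0.279
```

>>> play_rows --increments '[[[0,0,0,0.1],[0,0,0,0.2],[0,0,0,0.27],[0,0,0,0.27],[0,0,0,0.27]]]'

```text
t: 8.65
tool_pos: [0.5568, 0.2644, 0.2479]
orientation: [-2.782, -1.455, -0.001]
force: [0.7, 2.1, -0.3]
opening: 0.0087
```

```bash
python3 -c "
from h import *
to((.5565,.2638,.248),.95)"
```

```text
t 8.65 pos [0.5568 0.2644 0.2479] yaw 0.964 tilt [-0.     0.002 -1.   ] q6 -0.60 F [ 0.7  2.1 -0.3] T [ 0.347 -0.075  0.146] open 0.0087
  delta cm [-0.07  0.01 -0.01] turn 0.014
```

Now release, rise and look at the nut's angle.

>>> play_rows --increments '[[[0,0,0,0],[0,0,0,0],[0,0,0,0],[0,0,0,0],[0,0,-1,0]]]' --jaw 4

```text
t: 9.15
tool_pos: [0.556, 0.264, 0.2565]
orientation: [-2.782, -1.456, 0.004]
force: [-0.9, -0.6, -0.6]
opening: 0.039
```

>>> play_rows --increments '[[[0,0,-4,0],[0,0,-8,0],[0,0,-11,0],[3,-3,-11,0],[6,-6,-11,0]]]'

```text
t: 9.65
tool_pos: [0.5422, 0.3477, 0.37]
orientation: [-2.784, -1.452, -0.004]
force: [0.1, 0.8, 0.0]
opening: 0.0402
```

Run:
```python
from h import *
to((.5565,.2638,.36),.95)
for n,b in(('top',(160,240,150,210)),('side',(240,330,110,175))):
    p,d=read_camera(n);np.save(f'pics/{n}5.npy',d);cv2.imwrite(f'pics/{n}5f.png',p)
    cv2.imwrite(f'pics/{n}5.png',cv2.resize(p[b[2]:b[3],b[0]:b[1]],None,fx=8,fy=8,interpolation=2))
```

```text
t 9.65 pos [0.5422 0.3477 0.37  ] yaw 0.961 tilt [ 0.001  0.003 -1.   ] q6 -0.47 F [0.1 0.8 0. ] T [-0.016 -0.057  0.007] open 0.0402
  delta cm [-6.06  5.98  0.98] turn 0.011
```

View pics/top5.png

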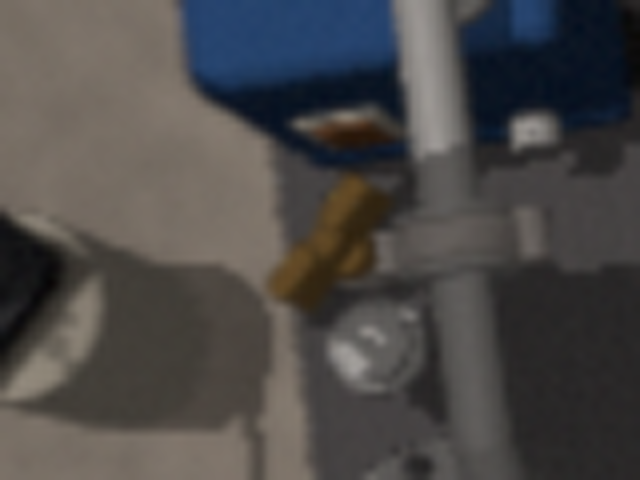

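View pics/side5.png

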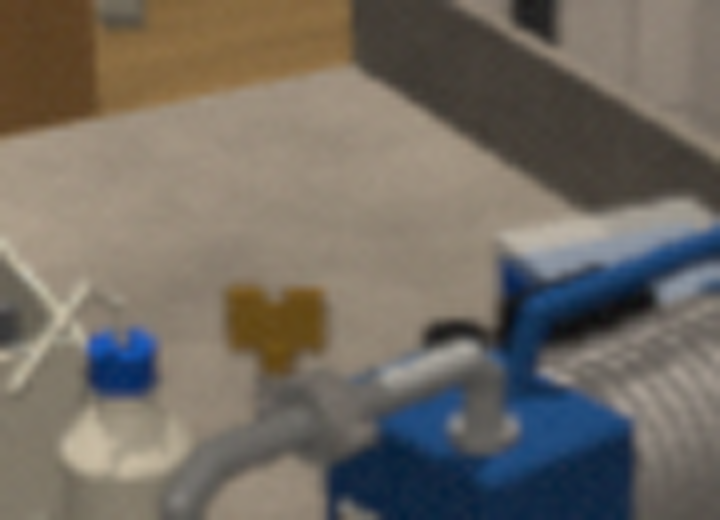

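The nut's wings now run from (290,280) to (355,195) in the top crop. I'll measure that angle and work out the breaker lever geometry.

Run:
```python
from h import *
np.set_printoptions(precision=4,suppress=True)
p=cv2.imread("pics/top5f.png");dt=np.load("pics/top5.npy")
m=mask(p,(8,110,40),(30,255,255),(190,212,168,192));y,x=np.nonzero(m)
P=dep("top",np.c_[x,y],dt);k=(P[:,2]>.2525)&(P[:,2]<.265)
Q=onz("top",np.c_[x,y][k],.257)[:,:2];c=Q.mean(0);v=np.linalg.svd(Q-c)[2][0]
a=np.arctan2(v[1],v[0]);a=(a+np.pi/2)%np.pi-np.pi/2;print(c,"wing",a,"q",.18-a)
# console
p=cv2.imread("pics/top0.png")
U=dict(blue=(410.09,181.04),red=(408.27,187.3),green=(401.66,213.43),redw=(374.95,179.79),redy=(441.82,194.91),greeny=(434.41,220.67),yel=(443.69,188.72))
dt=np.load("pics/top0.npy")
W={k:dep("top",np.array(u),dt)[0] for k,u in U.items()}
ax=W["redw"]-W["redy"];yaw1=np.arctan2(-ax[0],ax[1])
b=W["blue"]-W["green"];yaw2=np.arctan2(b[1],b[0]);b=W["yel"]-W["greeny"];yaw3=np.arctan2(b[1],b[0]);print("yaws",yaw1,yaw2,yaw3, "spacing",np.linalg.norm(ax)/2)
tip=dep("top",np.array((407.9,203.6)),dt)[0];print("tip",tip, {k:w.round(4) for k,w in W.items()})
```

```text
[0.5573 0.2638] wing -0.5787682467886821 q 0.758768246788682
yaws -0.19801895257849159 -0.19464317635567754 -0.1980522206285041 spacing 0.09233638924105371
tip [ 0.5189 -0.2479  0.1714] {'blue': array([ 0.5819, -0.261 ,  0.1443]), 'red': array([ 0.5656, -0.2573,  0.1394]), 'green': array([ 0.4966, -0.2442,  0.1202]), 'redw': array([ 0.5841, -0.1682,  0.1368]), 'redy': array([ 0.5478, -0.3493,  0.1355]), 'greeny': array([ 0.479 , -0.3345,  0.1173]), 'yel': array([ 0.5635, -0.3515,  0.1441])}
```

```bash
cat >> h.py <<'E'
def bk(x,z,y=0): # breaker frame mm -> world TCP
    return np.array([.531+(x*.9807+y*.1957)/1000,-.2512+(-.1957*x+y*.9807)/1000,z/1000])
YB=1.374
E
python3 -c "
from h import *
to(bk(-11.6,350),YB)"
```

```text
t 9.75 pos [0.5397 0.3517 0.3673] yaw 0.968 tilt [-0.003  0.002 -1.   ] q6 -0.47 F [0.6 0.6 0.1] T [-0.064 -0.013 -0.024] open 0.0400
  delta cm [-50.63  32.38   1.58] turn -0.406
```

>>> play_rows --increments '[[[-4,2.5,0,-0.08],[-8,5,0,-0.16],[-12,7.5,0,-0.24],[-16,10,0,-0.32],[-20,12.5,0,-0.406]]]' --jaw 4.2

```text
t: 10.25
tool_pos: [0.5289, 0.114, 0.3676]
orientation: [-2.423, -1.996, 0.0]
force: [1.1, 0.2, -0.6]
opening: 0.0419
```

```bash
python3 -c "
from h import *
to(bk(-11.6,350),YB)"
```

```text
t 10.25 pos [0.5289 0.114  0.3676] yaw 1.378 tilt [-0.002  0.002 -1.   ] q6 -1.26 F [ 1.1  0.2 -0.6] T [-0.014 -0.05  -0.013] open 0.0419
  delta cm [-35.8    6.04   1.68] turn 0.004
```

>>> play_rows --increments '[[[-4.8,0.8,0,0],[-9.6,1.6,0,0],[-14.4,2.4,0,0],[-19.2,3.2,0,0],[-24,4,0,0]]]'

```text
t: 10.75
tool_pos: [0.5215, -0.1316, 0.3681]
orientation: [-2.424, -1.996, -0.001]
force: [1.0, 0.4, -0.2]
opening: 0.0417
```

```bash
python3 -c "
from h import *
to(bk(-11.6,300),YB)"
```

```text
t 10.75 pos [ 0.5215 -0.1316  0.3681] yaw 1.378 tilt [-0.001  0.002 -1.   ] q6 -1.72 F [ 1.   0.4 -0.2] T [-0.036 -0.054  0.002] open 0.0417
  delta cm [-11.56   2.07   6.79] turn 0.004
```

>>> play_rows --increments '[[[-4,0.7,0,0],[-8,1.4,0,0],[-11.6,2.1,2,0],[-11.6,2.1,6,0],[-11.6,2.1,6.8,0]]]'

```text
t: 11.25
tool_pos: [0.5175, -0.2498, 0.2952]
orientation: [-2.42, -1.989, 0.004]
force: [-0.2, -0.4, -0.5]
opening: 0.042
```

>>> play_rows --increments '[[[0,0,0,0],[0,0,0,0]]]'

```text
t: 11.45
tool_pos: [0.5176, -0.2494, 0.2963]
orientation: [-2.42, -1.99, 0.003]
force: [0.2, -0.3, 0.8]
opening: 0.0421
```

```bash
python3 -c "
from h import *
to(bk(-11.6,200),YB)"
```

```text
t 11.45 pos [ 0.5176 -0.2494  0.2963] yaw 1.377 tilt [-0.007  0.005 -1.   ] q6 -1.92 F [ 0.2 -0.3  0.8] T [-0.039  0.043  0.017] open 0.0421
  delta cm [0.05 0.27 9.63] turn 0.003
```

>>> play_rows --increments '[[[0,0.2,3,0],[0,0.2,6,0],[0,0.2,8.5,0],[0,0.2,8.5,0],[0,0.2,8.5,0]]]'

```text
t: 11.95
tool_pos: [0.5198, -0.2492, 0.2135]
orientation: [-2.42, -1.993, 0.002]
force: [0.0, -0.3, 0.8]
opening: 0.0421
```

```bash
python3 -c "
from h import *
to(bk(-11.6,153.6),YB)
for n,b in(('top',(335,475,145,255)),('side',(295,425,200,330))):
    p,d=read_camera(n)
    cv2.imwrite(f'pics/{n}6.png',cv2.resize(p[b[2]:b[3],b[0]:b[1]],None,fx=4.6,fy=4.6,interpolation=2))
"
```

```text
t 11.95 pos [ 0.5198 -0.2492  0.2135] yaw 1.377 tilt [-0.005  0.004 -1.   ] q6 -1.91 F [ 0.  -0.3  0.8] T [0.035 0.025 0.019] open 0.0421
  delta cm [0.01 0.02 5.99] turn 0.003
```

View pics/side6.png

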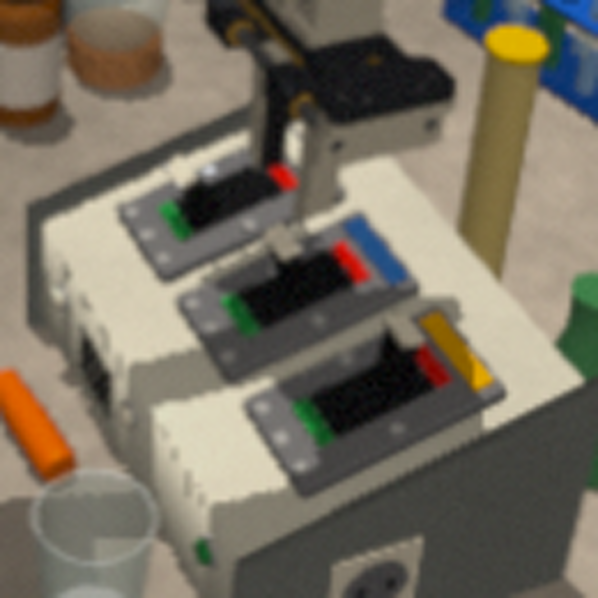

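View pics/top6.png

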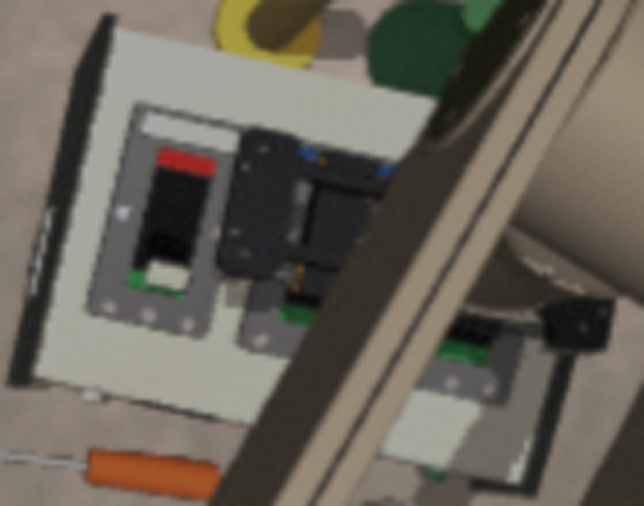

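The side crop shows the fingers above the middle breaker, one tip near (318,215) and the lever end at (283,243). I'll check the projection.

```bash
python3 -c "
from h import *
def c(P): return (proj('side',P)-[295,200])*4.6
print('finger inner',c(bk(-11.6,202.5,-21)),c(bk(-11.6,202.5,21)),'outer',c(bk(-11.6,202.5,-38)),'tip',c(bk(-13.4,168.4)))"
```

```text
finger inner [[303.71732004 210.43491151]] [[269.79976012 166.84261   ]] outer [[318.03558889 228.84021861]] tip [[278.77501012 235.70271109]]
```

>>> play_rows --increments '[[[0,0,2,0],[0,0,4,0],[0,0,5.5,0],[0,0,6,0],[0,0,6,0]]]'

```text
t: 12.55
tool_pos: [0.5201, -0.2496, 0.1545]
orientation: [-2.422, -1.993, 0.002]
force: [0.3, 0.5, 0.1]
opening: 0.0421
```

```bash
python3 -c "
from h import *
to(bk(-11.6,153.6),YB)"
```

```text
t 12.55 pos [ 0.5201 -0.2496  0.1545] yaw 1.377 tilt [-0.004  0.003 -1.   ] q6 -1.91 F [0.3 0.5 0.1] T [-0.011  0.072  0.003] open 0.0421
  delta cm [ 0.06 -0.06  0.09] turn 0.003
```

No contact, and the projection agrees. I grip the lever at 20 N.

>>> play_rows --increments '[[[0,0,0,0],[0,0,0,0],[0,0,0,0],[0,0,0,0],[0,0,0,0]]]' --jaw 0 --squeeze 20

```text
t: 13.05
tool_pos: [0.5205, -0.2505, 0.1555]
orientation: [-2.424, -1.994, 0.001]
force: [-0.9, -3.5, 5.3]
opening: 0.0224
```

```bash
python3 -c "
from h import *
for q in (-.1,-.2,-.3,-.4): 
  l=.262-q;print(q,6.5-70*np.sin(l),86+70*np.cos(l))
to(bk(-36.5,141.2),YB)"
```

```text
-0.1 -18.290172478844635 151.46332827216423
-0.2 -24.701752600894153 148.6613966859389
-0.3 -30.80157512488367 145.23337313713157
-0.4 -36.52869264048674 141.21350930388797
t 13.05 pos [ 0.5205 -0.2505  0.1555] yaw 1.377 tilt [-0.002  0.001 -1.   ] q6 -1.91 F [-0.9 -3.5  5.3] T [-0.597  0.123  0.011] open 0.0224
  delta cm [ 0.14 -2.6   1.44] turn 0.003
```

>>> play_rows --increments '[[[0,-0.7,0.25,0],[0,-1.3,0.5,0],[0,-1.95,0.9,0],[0,-2.6,1.35,0],[0,-2.7,1.4,0]]]'

```text
t: 13.55
tool_pos: [0.4947, -0.2455, 0.1425]
orientation: [2.426, 1.996, 0.001]
force: [6.9, -3.0, 4.2]
opening: 0.0227
```

>>> play_rows --increments '[[[0,0,0,0],[0,0,0,0]]]'

```text
t: 13.75
tool_pos: [0.4948, -0.2455, 0.1426]
orientation: [2.425, 1.995, 0.002]
force: [3.6, -2.2, 2.2]
opening: 0.0225
```

```bash
python3 -c "
from h import *
to(bk(-36.5,141.2),YB)
p,d=read_camera('side');b=(295,425,200,330)
cv2.imwrite('pics/side7.png',cv2.resize(p[b[2]:b[3],b[0]:b[1]],None,fx=4.6,fy=4.6,interpolation=2))
for q in (0,-.3,-.36):
  l=.262-q;print(q,(proj('side',bk(6.5-77*np.sin(l),94+77*np.cos(l)))-[295,200])*4.6)
"
```

```text
t 13.75 pos [ 0.4948 -0.2455  0.1426] yaw 1.377 tilt [ 0.002 -0.    -1.   ] q6 -1.93 F [ 3.6 -2.2  2.2] T [-0.426 -0.678 -0.016] open 0.0225
  delta cm [0.15 0.02 0.14] turn 0.003
0 [[278.70262707 235.75730929]]
-0.3 [[244.50791678 256.48914972]]
-0.36 [[238.16946028 261.46779402]]
```

View pics/side7.png

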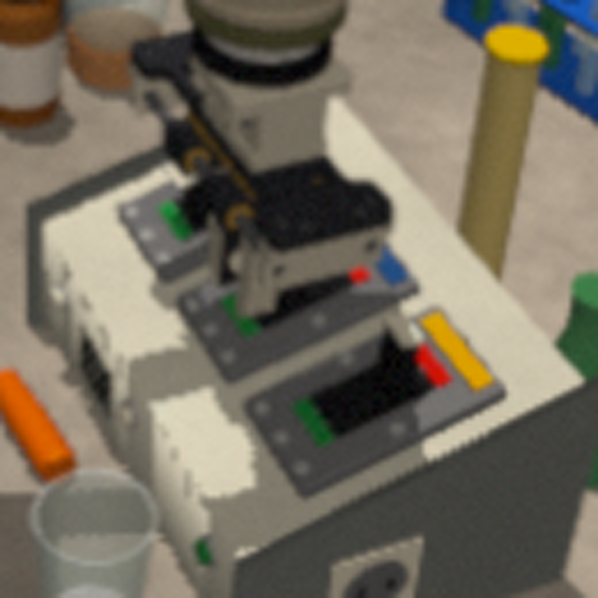

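The fingers hide the lever end. I'll push 4 mm further to feel for the end stop.

>>> play_rows --increments '[[[0,-0.2,0.1,0],[0,-0.4,0.2,0],[0,-0.4,0.2,0],[0,-0.4,0.2,0]]]'

```text
t: 14.2
tool_pos: [0.4946, -0.2455, 0.1426]
orientation: [2.419, 1.991, 0.01]
force: [19.3, -4.8, -1.1]
opening: 0.0224
```

```bash
python3 -c "
from h import *
to(bk(-36.5,141.2),YB)"
```

```text
t 14.20 pos [ 0.4946 -0.2455  0.1426] yaw 1.377 tilt [ 0.01  -0.003 -1.   ] q6 -1.93 F [19.3 -4.8 -1.1] T [-0.705 -3.04   0.047] open 0.0224
  delta cm [0.16 0.03 0.14] turn 0.003
```

That is a firm stop (19 N, no movement), so the lever is fully off. Next I throw it on.

>>> play_rows --increments '[[[0,0.95,-0.58,0],[0,2.26,-1.07,0],[0,3.64,-1.3,0],[0,4.75,-1.28,0],[0,5.1,-1.25,0]]]'

```text
t: 14.7
tool_pos: [0.5439, -0.2553, 0.1557]
orientation: [2.42, 1.992, 0.007]
force: [-4.9, -1.3, 8.7]
opening: 0.0221
```

>>> play_rows --increments '[[[0,0.1,0,0],[0,0.2,0,0],[0,0.2,0,0]]]'

```text
t: 15.0
tool_pos: [0.5448, -0.2555, 0.1556]
orientation: [2.422, 1.993, 0.005]
force: [-2.6, -0.8, 5.5]
opening: 0.0223
```

```bash
python3 -c "
from h import *
to(bk(13.4,155.7),YB)
p,d=read_camera('side');b=(295,425,200,330)
cv2.imwrite('pics/side8.png',cv2.resize(p[b[2]:b[3],b[0]:b[1]],None,fx=4.6,fy=4.6,interpolation=2))"
```

```text
t 15.00 pos [ 0.5448 -0.2555  0.1556] yaw 1.377 tilt [ 0.005 -0.002 -1.   ] q6 -1.90 F [-2.6 -0.8  5.5] T [-0.072  0.616 -0.04 ] open 0.0223
  delta cm [ 0.15 -0.09 -0.01] turn 0.003
```

View pics/side8.png

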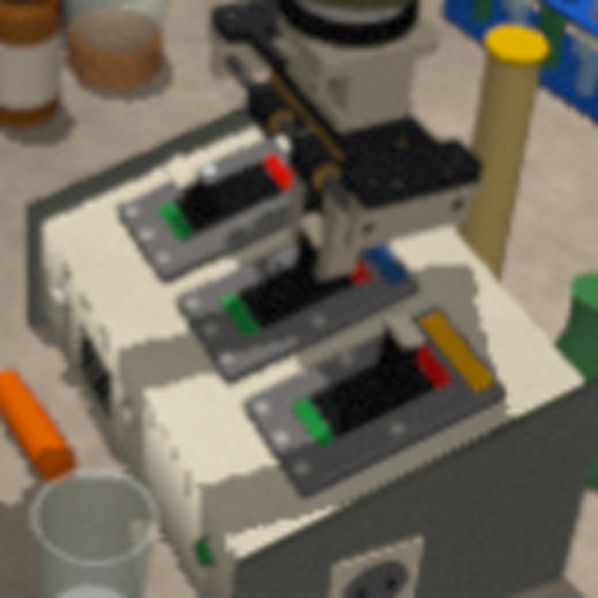

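The lever has followed the fingers to the upper end of its slot. I'll push until I feel the stop here too.

>>> play_rows --increments '[[[0,0.2,0,0],[0,0.4,0,0],[0,0.5,0.05,0],[0,0.5,0.05,0],[0,0.5,0.05,0]]]'

```text
t: 15.55
tool_pos: [0.5487, -0.2563, 0.1552]
orientation: [2.423, 1.994, 0.003]
force: [-2.0, -0.5, 6.5]
opening: 0.0225
```

```bash
python3 -c "
from h import *
to(bk(13.4,155.7),YB)"
```

```text
t 15.55 pos [ 0.5487 -0.2563  0.1552] yaw 1.377 tilt [ 0.003 -0.001 -1.   ] q6 -1.90 F [-2.  -0.5  6.5] T [-0.087  0.522  0.072] open 0.0225
  delta cm [ 0.15 -0.49 -0.05] turn 0.003
```

>>> play_rows --increments '[[[0,0.2,0,0],[0,0.4,0,0],[0,0.5,0.05,0],[0,0.5,0.05,0],[0,0.5,0.05,0]]]'

```text
t: 16.05
tool_pos: [0.5522, -0.257, 0.1546]
orientation: [2.426, 1.995, 0.0]
force: [-4.2, -0.4, 6.4]
opening: 0.0221
```

```bash
python3 -c "
from h import *
to(bk(13.4,155.7),YB)"
```

```text
t 16.05 pos [ 0.5522 -0.257   0.1546] yaw 1.377 tilt [ 0.001 -0.    -1.   ] q6 -1.90 F [-4.2 -0.4  6.4] T [-0.065  0.89  -0.086] open 0.0221
  delta cm [ 0.16 -0.86 -0.11] turn 0.003
```

The travel exceeds the lever's range with little force, so the pads are probably slipping. I release, rise and look.

>>> play_rows --increments '[[[0,0,0,0],[0,0,0,0],[0,0,0,0],[0,0,-2,0],[0,0,-5,0]]]' --jaw 4.2

```text
t: 16.55
tool_pos: [0.5506, -0.2559, 0.202]
orientation: [-2.422, -1.993, 0.003]
force: [0.1, -0.1, 0.2]
opening: 0.0424
```

>>> play_rows --increments '[[[0,0,-4,0],[0,0,-8,0],[0,0,-12,0],[4,0,-12,0],[8,0,-12,0]]]'

```text
t: 17.05
tool_pos: [0.5671, -0.1778, 0.324]
orientation: [-2.426, -1.992, 0.0]
force: [1.1, 1.1, 0.4]
opening: 0.0415
```

```bash
python3 -c "
from h import *
to(bk(13.4,155.7),YB)
for n,b in(('top',(335,475,145,255)),('side',(295,425,200,330))):
    p,d=read_camera(n);cv2.imwrite(f'pics/{n}9f.png',p)
    cv2.imwrite(f'pics/{n}9.png',cv2.resize(p[b[2]:b[3],b[0]:b[1]],None,fx=4.6,fy=4.6,interpolation=2))
for q in (0,.2,.3,.36):
  l=.262-q;P=bk(6.5-77*np.sin(l),94+77*np.cos(l));print(q,(proj('side',P)-[295,200])*4.6,(proj('top',P)-[335,145])*4.6)
"
```

```text
t 17.05 pos [ 0.5671 -0.1778  0.324 ] yaw 1.375 tilt [-0.002  0.002 -1.   ] q6 -1.77 F [1.1 1.1 0.4] T [ 0.023 -0.059  0.013] open 0.0415
  delta cm [-7.92 -0.74 16.82] turn 0.001
0 [[278.70262707 235.75730929]] [[335.09627574 271.92766538]]
0.2 [[302.58820075 226.47352422]] [[341.42734193 245.25399675]]
0.3 [[314.45387259 223.35378807]] [[344.09445916 231.93048024]]
0.36 [[321.47212694 221.98768055]] [[345.51568842 224.03559264]]
```

View pics/side9.png

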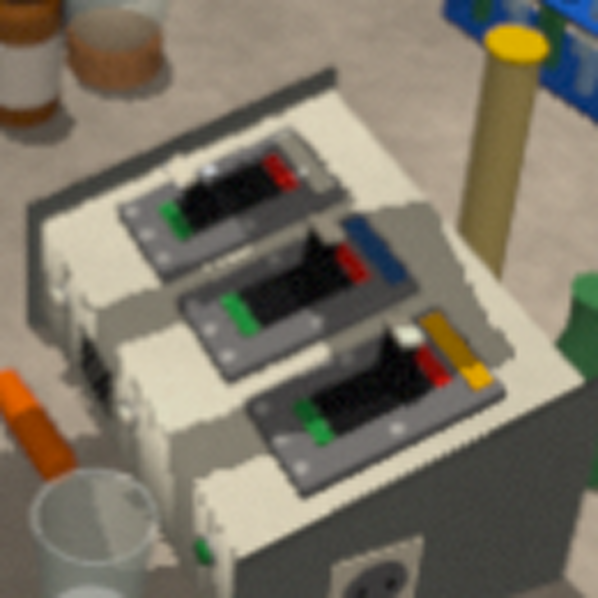

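View pics/top9.png

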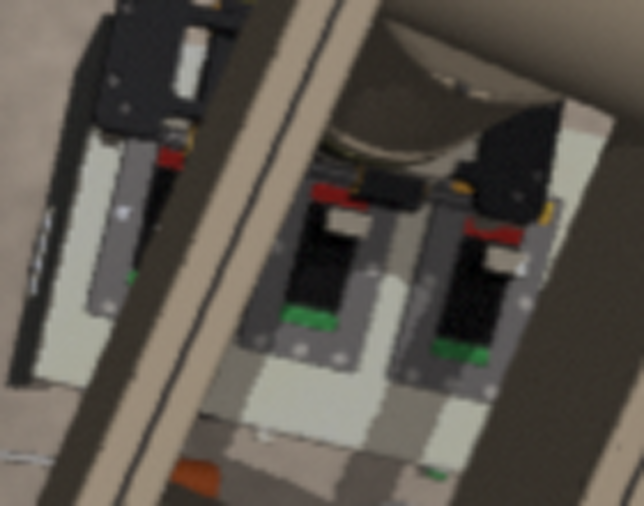

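Top view: the blue-marked lever end sits (8,27) from its red plate's centre, and the yellow one (on) sits (10,26) from its own. I'll move aside for a clean measurement.

>>> play_rows --increments '[[[4.5,0,-1,0],[9,0,-1,0],[13.5,0,-1,0],[18,0,-1,0],[22,0,-1,0]]]'

```text
t: 17.65
tool_pos: [0.6088, 0.0442, 0.3328]
orientation: [-2.417, -1.998, 0.001]
force: [0.7, -0.2, 0.6]
opening: 0.0421
```

>>> play_rows --increments '[[[4,0,0,0],[8,0,0,0],[8,0,0,0],[8,0,0,0]]]'

```text
t: 18.05
tool_pos: [0.6237, 0.1232, 0.3322]
orientation: [-2.414, -2.0, 0.003]
force: [1.0, -0.7, 0.1]
opening: 0.042
```

Run:
```python
from h import *
to(bk(13.4,155.7),YB)
np.set_printoptions(precision=4,suppress=True)
D={}
for n,b in(('top',(335,475,145,255)),('side',(295,425,200,330))):
    p,d=read_camera(n);cv2.imwrite(f'pics/{n}10f.png',p);np.save(f'pics/{n}10.npy',d)
    cv2.imwrite(f'pics/{n}10.png',cv2.resize(p[b[2]:b[3],b[0]:b[1]],None,fx=4.6,fy=4.6,interpolation=2))
    if n=='top': T,dt=p,d
for nm,bx in(("w",(364,380,196,212)),("b",(402,420,184,204)),("y",(435,455,194,210))):
    m=mask(T,(0,0,110),(180,60,255),bx)
    y,x=np.nonzero(m);P=dep("top",np.c_[x,y],dt);k=P[:,2]>.15
    if k.any(): print(nm,k.sum(),x[k].mean(),y[k].mean(),P[k].mean(0))
for nm,bx in(("redb",(395,420,178,195)),("redy",(430,455,185,200)),("redw",(365,385,170,190))):
    c,n=cen(mask(T,(0,150,60),(8,255,255),bx));print(nm,c,n)
```

```text
t 18.05 pos [0.6237 0.1232 0.3322] yaw 1.383 tilt [-0.006  0.004 -1.   ] q6 -1.27 F [ 1.  -0.7  0.1] T [ 0.059 -0.04   0.016] open 0.0420
  delta cm [-38.58  -0.68  17.55] turn 0.009
w 42 370.9047619047619 204.5952380952381 [ 0.5153 -0.1544  0.1582]
b 44 410.70454545454544 192.88636363636363 [ 0.5469 -0.2553  0.1712]
y 40 444.775 201.225 [ 0.5272 -0.3442  0.1713]
redb [408.2927 187.1707] 41
redy [441.8636 194.9773] 44
redw [374.9535 179.7907] 43
```

View pics/top10.png

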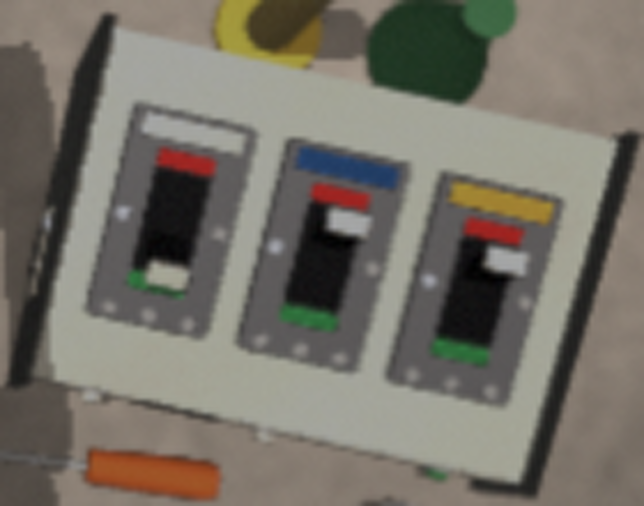

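View pics/side10.png

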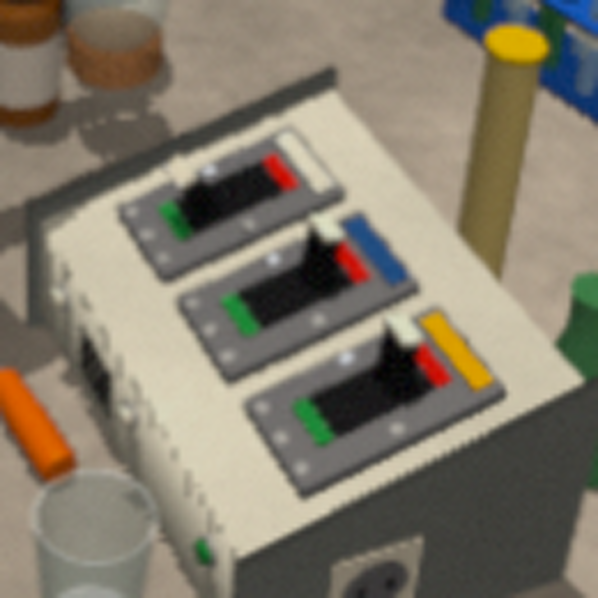

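The pump lever end is 5.7 px below its red plate, against 6.2 px for the yellow lever that is known to be on, so it is at the on stop. The white lever is still off, and the arm is clear. Handing in.

```bash
python3 -c "
from plant import *
print(close_job())"
```

```text
the job is handed in; nothing more can be done
None
```

I tightened the wing nut and reset the pump breaker, then handed the job in at about 18 s of the 72 s allowed; no verdict came back.

- **Wing nut:** My first grip closed on something about 13 mm wide. I let go, moved 6 mm higher and gripped the 9 mm wings. The resistance jumped between tool yaw 1.753 and 1.705, which agrees with the 1.751 I had worked out from the images. I turned it about an eighth of a turn past that. The final angle reads 0.79 rad from the gripper and 0.76 rad from the camera; the target is 0.785 ± 0.25.
- **Pump breaker:** I pushed the lever off until it hit a firm stop (about 19 N, no further movement), then threw it on. I could not feel the on stop, because the pads slid on the lever. The last pictures settle it: the lever end is 5.7 px from its red plate, against 6.2 px for the yellow breaker, which was on from the start.
- **Everything else:** In the last pictures the yellow breaker is still on and the white one still off. I felt no contact apart from the nut and the pump lever, and the arm finished clear of everything. I did not measure the other bench items again at the end.

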